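Run the miniature curing box on its held key switch

TASK

Get the resin curing box on the hobby desk running: first press its orange lid straight down until it is fully home, then take the red-headed key from the wooden stand, push it all the way into the brass key switch past the sticky pins, and turn it a quarter turn clockwise to its stop. The switch springs back when let go, so finish with the red key still gripped, fully in and held turned. Leave the blue key, the paint pots, glue bottle, model tank and screwdriver where they are.

Things in the scene. Friction and masses are not known exactly. Their poses are not given: they have to be found in the camera images.
- curer: The curing box, fixed to the desk. Origin on the desk. A grey square foot (150 x 150 mm, 30 mm high) centred 65 mm along its own +y carries a round amber chamber (116 mm across) with the orange lid on top. A grey console block, 120 x 120 mm and 60 mm high, is centred 70 mm along its own -y and has the brass key switch in the middle of its top.
- lid_top (a point): Centre of the flat top (a black spot 40 mm across) of the round orange lid, 124 mm across, 65 mm along +y of the curing box's origin. The lid slides only straight up and down, stays where it is pushed, and takes about 8 N to move. The top is 105 mm above the desk when fully home and up to 117 mm when standing proud; standing proud shows a white band under the lid.
- lid (a joint): How far the lid has been pressed, m: 0 stands 12 mm proud, 0.012 fully home. It starts between 0 and 0.004.
- keyway (a point): Centre of the keyway's mouth in the brass key switch, 60 mm above the desk, level with the console. z up; x along the slot's long side (turns with the switch; at rest along the box's y). Slot 13.5 x 6.5 mm, bevelled 2 mm, deeper than the blade. Two sprung sticky pins enter it from its two ends, 10 and 19 mm down; the blade shoves each aside at about 8 to 15 N, a small wiggle helps.
- plug (a joint): Turn of the key switch, rad: 0 at rest, grows clockwise seen from above, hard stop at 1.6. A spring turns it back (about 0.06 N m at a quarter turn). The key has some 0.1 to 0.15 rad of play in the slot, so the hand turns a little farther than the switch.
- key: Red-headed key, 50 g, upright in the stand, blade down. Origin mid-shoulder, where head meets blade; z up. Head 26 mm (x) x 10 mm (y), 34 mm up from the origin. Blade 12 mm (x) x 5 mm (y), 28 mm down, the last 6 mm a V tip. Same either way round (half turn about z). Fully in the switch its shoulder rests on the brass, 60 mm above the desk. Grip the head across its 10 mm.
- spare: The blue-headed key, of the same make as the red one, in the stand's other slot; which key stands in which slot varies. Not to be moved.
- stand: Fixed light wooden key stand, 60 mm (x) x 140 mm (y), 45 mm high, origin at the middle of its underside; two slots 14 x 7 mm, 36 mm deep, 35 mm either way along y from its middle; the keys' x axis lies along the stand's y and their shoulders rest on its top.
- pot_green: Small paint pot with a green cap, 34 mm across, 50 mm high; origin under its centre. Leave alone.
- pot_yellow: Small paint pot with a yellow cap, 34 mm across, 50 mm high; origin under its centre. Leave alone.
- glue: Small glue bottle with a red cap, 36 mm across, 85 mm high; origin under its centre. Leave alone.
- tank: Dark grey model tank, about 115 x 78 x 46 mm; origin under its centre. Leave alone.
- driver: Small yellow-handled screwdriver, 150 mm long, lying on the desk. Leave alone.
There are look-alikes about, which are no part of the job. Several things have the shape of the key; the one meant has the colours described above.

How it is judged:
By the outcome, as a careful person would: the job done as asked, in the order asked, and still so for the second after the job is handed in, while the arm keeps its last pose, push and grip.
It also fails if it takes over 54 s, if anything falls off the work surface, if the arm or the gripper's body presses on something with over 40 N, if the wrist force passes 120 N, or if a joint passes its speed limit or range.

ROBOT

A 6-joint arm with a two-finger parallel gripper is mounted at the origin on the work surface. World frame = base frame: x ahead of the robot, y to its left, z up, the work surface at z = 0. Lengths are in mm, angles in rad, forces in N, time in s.
With the tool pointing down it reaches from about 400 to 925 mm from the base axis. Payload 12.5 kg.
Tool frame: the origin (TCP) lies at the centre of the arm's flange, where the gripper is bolted on; the fingertips stand 190 mm ahead of it and the grasp point (between the pads) lies env.grip_point_offset ahead of it (env.grip_point_offset is the distance from the TCP to the grasp point, in mm); z points along the fingers, x is the direction in which the jaws open and shut, and the axes are right-handed (so a half turn about z gives the same grasp; the last joint's range is limited). The gripper opens to 95 mm and grips with 3 to 60 N. Pads are 20 mm wide; open, the fingers measure 119 mm over their backs; the gripper's body (75 mm by 180 mm) begins 59 mm behind the grasp point.
Start: joints at [1.169, 0.491, 1.559, -0, 1.092, -0.106], TCP at [182.167, 597.863, 404.761] pointing down, gripper open.
Joint ranges: [-3.1, 3.1], [-0.84, 2.19], [0.05, 2.79], [-1.13, 4.28], [0.06, 2.93], [-2.69, 2.69]. Speed limits (rad/s): [2.22, 2.22, 2.79, 3.14, 3.14, 3.14].

INTERFACE

Orientations are given as [roll, pitch, yaw] about the fixed x, y, z axes, in that order (R = Rz(yaw) Ry(pitch) Rx(roll)).
In Python, from cell import state, read_camera, camera_model, job_done, env gives the robot as it stands.
- The arm moves only by the tool arm_command, never from a script. Its argument "steps" is a list of rows, each a list of 6 numbers: the shift along the tool's x, y, z in cm, then the turn, a rotation vector about the tool's x, y, z in degrees. In form: [[dx, dy, dz, rx, ry, rz], ...]. A call has 1 to 12 rows; each row is the pose to reach, as a shift and turn from the pose commanded when the call began, along the tool's axes at that moment; what a row does not reach only later rows make up. A row lasts 1/12 s, in which the tool goes at most 41.7 mm and 7.16 degrees, less where a joint would pass 70% of its speed; a pose out of reach is approached as far as the arm can. A call with a gripper value outside its range is refused whole. "jaw" is the finger opening in cm, from 0 to 9.51, set as the call begins (left out, the last holds). The fingers move at their own pace and stop on an object; the grip force is fixed at half the most. Time passes only in rows, so rows that repeat a pose let the fingers close. It gives the time, the measured TCP pose, the force and the opening at its end, in the units of the state.
- state(): the state, without advancing time (a new reading comes with each control period).
- read_camera(name): name is "scene" or "side" or "wrist"; returns the picture (384x512x3 uint8, red, green, blue); there is no depth.
- camera_model(name): a dict with "K" (3x3 intrinsics, pixels), "k1" (the pictures are not rectified: a ray, as slopes to the right and down, at radius r is drawn at 1 + k1 r^2 times it, then the intrinsics apply), "xyz" and "rotation" of the camera in the world. Camera axes: x right, y up, looking along -z (the intrinsics and any distortion apply to the point x, -y, -z); pixel columns grow to the right and rows downward; lengths in mm; the calibration is good to about 2 mm. A picture is of the moment at which its call begins: read the wrist's pose just before it. camera_model takes no time and is no camera call; for the wrist camera it gives the pose at the moment of the call.
- job_done(): hands the job in, once; it reports no verdict.
The state is a dict: "t": time; "joints": joint angles; "qvel": joint speeds; "tau": joint torques, N m; "eef_pos": TCP position; "tcp_rot": TCP orientation; "ft_force": force on the tool from outside, world axes, zero at the start; "moment": the same for the moment, N m; "opening": opening from 0.0 (shut) to 1.0 (fully open).
Only numpy, scipy, OpenCV 4.12 (cv2) and the standard library are available. Lean on these libraries where they do the work, as an engineer would, in place of code of your own. Each camera call takes 0.05 s, during which the arm holds its last target. There are 200 camera calls.

## Working session

There is one attempt and no reset: what is moved stays moved. The work goes in short steps, Python scripts to look and compute and a tool call to move; the robot and the scene stay as the last step left them, time stands still between calls to the robot, and variables do not carry over. Pictures are saved under pics/ and viewed, about 8 in all and at most 12, crops included, and the job is handed in when it is done.

Besides the shell and the picture viewer there is one more tool, called by a JSON object that holds its "method" and its "body". arm_command: Moves the arm, as the interface text tells. Its arguments: {"type":"object","properties":{"steps":{"type":"array"},"jaw":{"type":"number"}},"required":["steps"]}

```bash
mkdir -p pics; ls
python3 - <<'E'
from cell import state, read_camera, camera_model, env
import cv2,numpy as np
print(state()); print(env.grip_point_offset)
ims=[]
for n in("scene","side","wrist"):
    im=read_camera(n); cv2.imwrite(f"pics/{n}0.png",im[...,::-1]); print(n,camera_model(n))
E
```

```text
pics
{'t': 0.0, 'joints': array([ 1.16938873e+00,  4.91579831e-01,  1.55945406e+00, -1.46910111e-05,
        1.09170111e+00, -1.05593960e-01]), 'qvel': array([-7.33788645e-05,  7.96538050e-04, -8.00966401e-04, -3.44657330e-05,
        1.09529428e-04,  4.23166578e-04]), 'tau': array([-3.99230965e-03, -6.12635350e+01, -2.58185613e+01,  6.91555836e-02,
        4.80970333e-02, -8.15076237e-05]), 'eef_pos': array([182.16261707, 597.83251834, 404.14744424]), 'tcp_rot': array([-3.14148521e+00,  1.13735893e-03,  1.27498953e+00]), 'ft_force': array([ 0.78587088, -0.28451154, -0.49229212]), 'moment': array([ 0.00458239,  0.00981257, -0.00148257]), 'opening': 1.003498836530075}
171.3
scene {'K': array([[449.92070476,   0.        , 251.10185564],
       [  0.        , 449.92070476, 194.01920418],
       [  0.        ,   0.        ,   1.        ]]), 'k1': -0.11102825034853034, 'xyz': array([1162.21887153, -576.35452631,  613.10688661]), 'rotation': array([ 1.0215745 , -0.01966596,  0.86691341])}
side {'K': array([[426.75802374,   0.        , 258.20440579],
       [  0.        , 426.75802374, 186.69882873],
       [  0.        ,   0.        ,   1.        ]]), 'k1': -0.05282923366553563, 'xyz': array([473.34584111, 603.18644142, 777.98405635]), 'rotation': array([ 0.76094225, -0.01319555, -3.0032532 ])}
wrist {'K': array([[272.26251038,   0.        , 250.98215531],
       [  0.        , 272.26251038, 192.90212379],
       [  0.        ,   0.        ,   1.        ]]), 'k1': -0.03107161753594317, 'xyz': array([116.55520519, 618.52121434, 384.80842988]), 'rotation': array([-0.24958887,  0.00173362,  1.27518337])}
```

View pics/scene0.png

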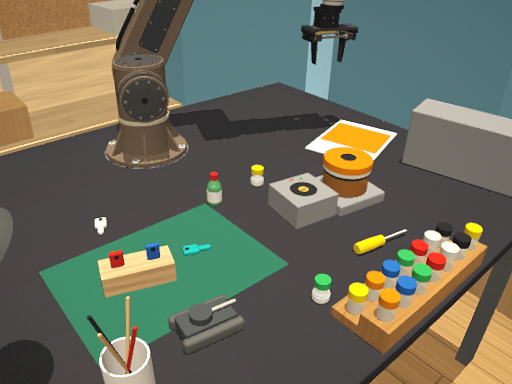

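View pics/side0.png

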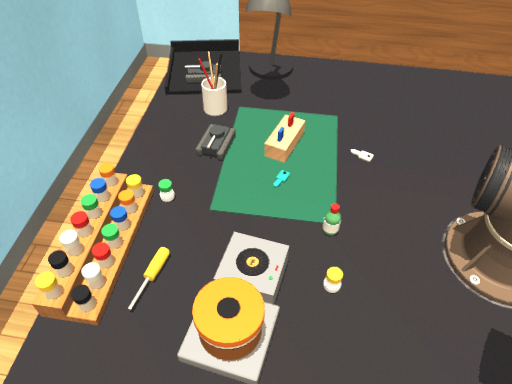

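Scene picture (pixels as scene / side):
- Lid spot: (348,157) / (228,308), with the white band showing.
- Brass switch: (303,188) / (252,262).
- Red key in the stand: (117,259) / (291,119).

Things that could be taken for the red key, in scene pixels: the blue key (152,250), the teal key lying down (195,249), the white key lying down (100,224), and the red caps and pencils. I choose the upright red head at (117,259).

```bash
cat > h.py <<'E'
import numpy as np,cv2
from scipy.spatial.transform import Rotation as R
from cell import state, read_camera, camera_model
def ray(m,uv):
    s=(np.array(uv,float)-m['K'][:2,2])/m['K'][0,0]; p=s.copy()
    for _ in range(20): p=s/(1+m['k1']*(p@p))
    d=R.from_euler('xyz',m['rotation']).apply([p[0],-p[1],-1]); return m['xyz'],d/np.linalg.norm(d)
def plane(m,uv,z):
    o,d=ray(m,uv); return o+d*(z-o[2])/d[2]
def tri(m1,a,m2,b):
    o1,d1=ray(m1,a);o2,d2=ray(m2,b)
    s=np.linalg.lstsq(np.c_[d1,-d2],o2-o1,rcond=None)[0]
    p,q=o1+s[0]*d1,o2+s[1]*d2; return (p+q)/2,np.linalg.norm(p-q)
def proj(m,P):
    c=R.from_euler('xyz',m['rotation']).inv().apply(np.atleast_2d(P)-m['xyz'])
    p=np.c_[c[:,0],-c[:,1]]/-c[:,2:]; p=p*(1+m['k1']*(p**2).sum(1,keepdims=True))
    return p*m['K'][0,0]+m['K'][:2,2]
def blob(im,lo,hi,box):
    h=cv2.cvtColor(im,cv2.COLOR_RGB2HSV); k=cv2.inRange(h,np.array(lo),np.array(hi))
    M=np.zeros_like(k);x0,y0,x1,y1=box;M[y0:y1,x0:x1]=k[y0:y1,x0:x1]
    n,l,st,c=cv2.connectedComponentsWithStats(M)
    i=1+np.argmax(st[1:,4]); return c[i],st[i],l==i
E
python3 - <<'E'
from h import *
I={n:cv2.imread(f"pics/{n}0.png")[...,::-1].copy() for n in("scene","side")}
ms,md=camera_model("scene"),camera_model("side")
def both(name,lo,hi,b1,b2):
    a=blob(I['scene'],lo,hi,b1);b=blob(I['side'],lo,hi,b2)
    p,e=tri(ms,a[0],md,b[0]);print(name,a[0].round(1),a[1][2:],b[0].round(1),b[1][2:],p.round(1),round(e,1));return p
lid=both('lid',(0,0,0),(180,255,60),(330,150,366,165),(212,292,245,325))
sw=both('switch',(15,80,90),(35,255,255),(290,180,318,197),(240,252,264,274))
red=both('red',(0,150,60),(6,255,255),(105,245,130,275),(280,108,300,130))
blue=both('blue',(105,150,40),(130,255,255),(140,238,165,265),(270,122,292,145))
d=lid-sw; print('box yaw(y axis dir)',np.arctan2(d[1],d[0]),np.hypot(*d[:2]))
d=red-blue; print('stand y',np.arctan2(d[1],d[0]),np.hypot(*d[:2]))
for n in I:
  pass
a=cv2.resize(I['scene'][225:305,80:220],None,fx=4,fy=4,interpolation=2)
b=cv2.resize(I['side'][230:375,180:300],None,fx=3,fy=2.21,interpolation=2)
b=cv2.resize(b,(264,320)); cv2.imwrite('pics/crop1.png',np.hstack([a,b])[...,::-1][:, :800])
E
```

```text
Traceback (most recent call last):
  File "h.py", line 22, in blob
    i=1+np.argmax(st[1:,4]); return c[i],st[i],l==i
        ~~~~~~~~~^^^^^^^^^^
ValueError: attempt to get argmax of an empty sequence
```

```bash
cat > m1.py <<'E'
from h import *
I={n:cv2.imread(f"pics/{n}0.png")[...,::-1].copy() for n in("scene","side")}
ms,md=camera_model("scene"),camera_model("side")
for n,u,v in(('scene',348,157),('side',228,308),('scene',303,188),('side',252,262),('scene',117,259),('side',291,119)):
    print(n,u,v,cv2.cvtColor(I[n],cv2.COLOR_RGB2HSV)[v,u])
def both(name,lo,hi,b1,b2):
    try:
        a=blob(I['scene'],lo,hi,b1);b=blob(I['side'],lo,hi,b2)
        p,e=tri(ms,a[0],md,b[0]);print(name,a[0].round(1),a[1][2:],b[0].round(1),b[1][2:],p.round(1),round(e,1));return p
    except ValueError: print(name,'none'); return np.zeros(3)
lid=both('lid',(0,0,0),(180,255,110),(330,150,366,165),(212,292,245,325))
sw=both('switch',(15,80,90),(35,255,255),(290,180,318,197),(240,252,264,274))
red=both('red',(0,150,60),(6,255,255),(105,245,130,275),(280,108,300,130))
blue=both('blue',(105,150,40),(130,255,255),(140,238,165,265),(270,122,292,145))
d=lid-sw; print('box yaw(y axis dir)',np.arctan2(d[1],d[0]),np.hypot(*d[:2]))
d=red-blue; print('stand y',np.arctan2(d[1],d[0]),np.hypot(*d[:2]))
a=cv2.resize(I['scene'][225:305,80:220],None,fx=3.7,fy=4,interpolation=2)
b=cv2.resize(I['side'][230:375,180:300],(264,320),interpolation=2)
cv2.imwrite('pics/crop1.png',np.hstack([a,b])[...,::-1])
E
python3 m1.py
```

```text
scene 348 157 [18 21 60]
side 228 308 [ 6 19 68]
scene 303 188 [ 22 158 235]
side 252 262 [ 19 162 165]
scene 117 259 [  1 196 134]
side 291 119 [  1 209 170]
lid [348.  156.5] [15  6 72] [227.9 307.5] [ 23  20 355] [562.9 263.7 115. ] 1.8
switch [303.  188.5] [11  6 56] [252.  261.2] [ 13  12 114] [541.3 130.1  61.4] 1.6
red [116.1 258.6] [ 15  18 195] [290.5 118.8] [ 6 15 58] [ 505.5 -339.4   64. ] 1.4
blue [152.5 250.7] [ 14  17 172] [279.9 134.1] [ 5 13 48] [ 526.8 -272.    62.6] 2.9
box yaw(y axis dir) 1.4110083406581908 135.34131840344878
stand y -1.8773747001868026 70.69418139361507
```

View pics/crop1.png

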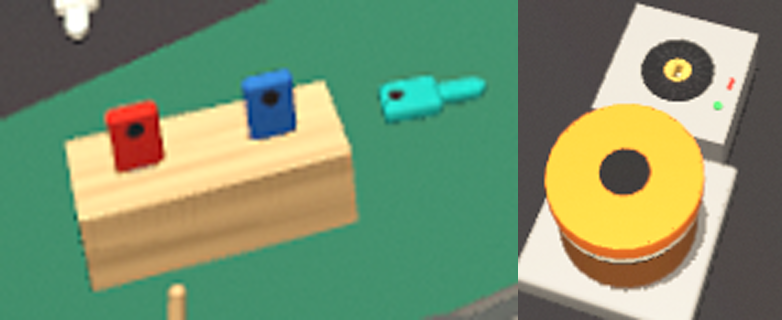

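Crop: the red head stands upright in the left slot and the blue one in the right. The teal key lies flat, and the lid stands proud. The measured spacings, 135 and 70.7 mm, match the 135 and 70 mm given. Next I go above the lid with the jaws shut.

```bash
cat >> h.py <<'E'
def go(xyz,yaw,s=None):
    "shift (cm) and turn (deg) in tool axes from the measured pose to a tool-down pose"
    s=s or state(); A=R.from_euler('xyz',s['tcp_rot']); B=R.from_euler('xyz',[np.pi,0,yaw])
    print((A.inv().apply(np.array(xyz)-s['eef_pos'])/10).round(2),np.degrees((A.inv()*B).as_rotvec()).round(2))
E
python3 -c "
from h import *
go([563,264,330],-0.16)"
```

```text
[-20.83  46.16   7.44] [3.000e-02 4.000e-02 8.222e+01]
```

{"method": "arm_command", "body": {"steps": [[-10,23,2,0,0,41],[-10,23,2,0,0,41],[-10,23,2,0,0,41],[-10,23,2,0,0,41],[-10,23,2,0,0,41],[-10,23,2,0,0,41],[-20.8,46.2,4,0,0,82.2],[-20.8,46.2,4,0,0,82.2],[-20.8,46.2,4,0,0,82.2],[-20.8,46.2,4,0,0,82.2],[-20.8,46.2,7.4,0,0,82.2],[-20.8,46.2,7.4,0,0,82.2]], "jaw": 0}}

```text
t: 1.15
eef_pos: [553.4, 272.8, 337.7]
tcp_rot: [-3.141, -0.001, -0.167]
ft_force: [0.7, 0.2, -0.5]
opening: 0.213
```

{"method": "arm_command", "body": {"steps": [[0,0,0,0,0,0],[0,0,0,0,0,0],[0,0,0,0,0,0],[0,0,0,0,0,0]], "jaw": 0}}

```text
t: 1.48
eef_pos: [551.4, 275.3, 338.2]
tcp_rot: [-3.141, -0.0, -0.158]
ft_force: [1.1, 0.7, 0.9]
opening: 0.011
```

```bash
python3 -c "
from h import *
s=state();print(s['eef_pos'],s['ft_force'],s['opening']);go([563,264,308],-0.16)"
```

```text
[551.36087684 275.29552871 338.16615656] [1.11510246 0.71406495 0.88638219] 0.011144543427567455
[1.33 0.93 3.02] [-0.02 -0.02  0.13]
```

{"method": "arm_command", "body": {"steps": [[1.3,0.9,1.0,0,0,0],[1.3,0.9,2.0,0,0,0],[1.3,0.9,2.8,0,0,0],[1.3,0.9,3.0,0,0,0],[1.3,0.9,3.2,0,0,0],[1.3,0.9,3.4,0,0,0],[1.3,0.9,3.6,0,0,0],[1.3,0.9,3.6,0,0,0]]}}

```text
t: 2.15
eef_pos: [563.3, 263.8, 301.9]
tcp_rot: [-3.141, -0.0, -0.159]
ft_force: [-0.1, -0.2, -0.5]
opening: 0.005
```

{"method": "arm_command", "body": {"steps": [[0,0,0.1,0,0,0],[0,0,0.2,0,0,0],[0,0,0.3,0,0,0],[0,0,0.4,0,0,0],[0,0,0.5,0,0,0],[0,0,0.5,0,0,0]]}}

```text
t: 2.65
eef_pos: [563.3, 263.7, 297.3]
tcp_rot: [-3.141, -0.0, -0.16]
ft_force: [-2.3, -0.1, 4.6]
opening: 0.006
```

{"method": "arm_command", "body": {"steps": [[0,0,0.1,0,0,0],[0,0,0.2,0,0,0],[0,0,0.3,0,0,0],[0,0,0.3,0,0,0]]}}

```text
t: 2.98
eef_pos: [563.2, 263.7, 295.3]
tcp_rot: [-3.141, -0.001, -0.159]
ft_force: [-7.0, -1.1, 14.6]
opening: 0.002
```

{"method": "arm_command", "body": {"steps": [[0,0,0.1,0,0,0],[0,0,0.2,0,0,0],[0,0,0.2,0,0,0]]}}

```text
t: 3.23
eef_pos: [563.1, 263.7, 295.1]
tcp_rot: [-3.14, -0.002, -0.159]
ft_force: [-9.9, -3.4, 31.8]
opening: 0.003
```

The force rose 17 N for 0.2 mm of travel at tip height 105.1 mm, so the lid is home. Next I retreat and go above the red key.

```bash
python3 -c "
from h import *
go([505,-339,330],-0.306)"
```

```text
[ 3.84 60.42 -3.56] [-0.08 -0.12  8.4 ]
```

{"method": "arm_command", "body": {"steps": [[0,0,-3.5,0,0,0],[0,3,-5,0,0,0],[1,16,-5,0,0,3],[1,16,-5,0,0,3],[1,16,-5,0,0,3],[1,16,-5,0,0,3],[2,32,-5,0,0,5],[2,32,-5,0,0,5],[2,32,-5,0,0,5],[2,32,-5,0,0,5],[2,36,-5,0,0,6],[2,36,-5,0,0,6]], "jaw": 5}}

```text
t: 4.23
eef_pos: [525.4, -100.1, 341.8]
tcp_rot: [3.141, -0.001, -0.27]
ft_force: [0.6, 0.1, 1.1]
opening: 0.525
```

```bash
python3 -c "
from h import *
print(state()['eef_pos']);go([505,-339,330],-0.306)
im=read_camera('side');cv2.imwrite('pics/side1.png',cv2.resize(im[220:380,170:310],None,fx=4,fy=3.75,interpolation=2)[...,::-1])"
```

```text
[ 525.37294062 -100.09316882  341.78187623]
[ 4.4  23.57  1.2 ] [ 0.04 -0.06  2.09]
```

View pics/side1.png

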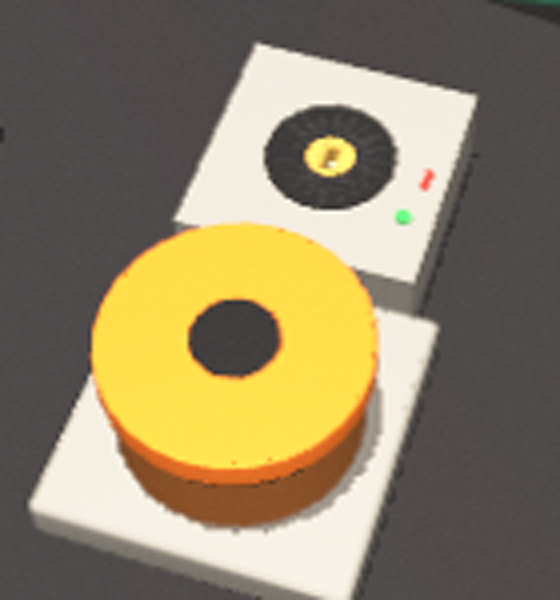

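The white band is gone, so the lid is home. The switch shows at crop (330,157).

{"method": "arm_command", "body": {"steps": [[2.2,12,0.6,0,0,1],[2.2,12,0.6,0,0,1],[2.2,12,0.6,0,0,1],[4.4,23.4,1.2,0,0,2],[4.4,23.4,1.2,0,0,2],[4.4,23.4,1.2,0,0,2],[4.4,23.4,1.2,0,0,2],[4.4,23.4,1.2,0,0,2],[4.4,23.4,1.2,0,0,2]]}}

```text
t: 5.03
eef_pos: [507.7, -331.3, 329.5]
tcp_rot: [-3.141, 0.0, -0.299]
ft_force: [0.5, 0.7, -0.8]
opening: 0.527
```

```bash
python3 -c "
from h import *
print(state()['eef_pos'],state()['tcp_rot']);m=camera_model('wrist')
im=read_camera('wrist');cv2.imwrite('pics/wrist1.png',im[...,::-1])
print(m, proj(m,[[505.5,-339.4,79],[526.8,-272,79]]))
for lo,hi in (((0,140,50),(8,255,255)),((105,150,40),(130,255,255)),((10,60,120),(25,200,255))):
  c,st,k=blob(im,lo,hi,(0,0,512,384)); print(c,st,plane(m,c,79),plane(m,c,45)); 
  print(cv2.boxPoints(cv2.minAreaRect(np.argwhere(k)[:,::-1].astype(np.int32))))
"
```

```text
[ 507.66824625 -331.34019292  329.45582764] [-3.14105670e+00  4.31596065e-04 -2.98662666e-01]
{'K': array([[272.26251038,   0.        , 250.98215531],
       [  0.        , 272.26251038, 192.90212379],
       [  0.        ,   0.        ,   1.        ]]), 'k1': -0.03107161753594317, 'xyz': array([ 528.30703768, -264.85279996,  309.97679332]), 'rotation': array([-2.49316246e-01, -2.82922104e-04, -2.98500753e-01])} [[251.04888106 213.68283221]
 [251.70043164 132.72992921]]
[250.53313253 209.17771084] [246 192  10  35 332] [ 506.3015004  -335.23509652   79.        ] [ 503.06226473 -345.5954364    45.        ]
[[246. 192.]
 [255. 192.]
 [255. 226.]
 [246. 226.]]Traceback (most recent call last):
  File "<string>", line 7, in <module>
    c,st,k=blob(im,lo,hi,(0,0,512,384)); print(c,st,plane(m,c,79),plane(m,c,45));
           ~~~~^^^^^^^^^^^^^^^^^^^^^^^^
  File "h.py", line 22, in blob
    i=1+np.argmax(st[1:,4]); return c[i],st[i],l==i
        ~~~~~~~~~^^^^^^^^^^
    return _wrapfunc(a, 'argmax', axis=axis, out=out, **kwds)
    return bound(*args, **kwds)
ValueError: attempt to get argmax of an empty sequence
```

View pics/wrist1.png

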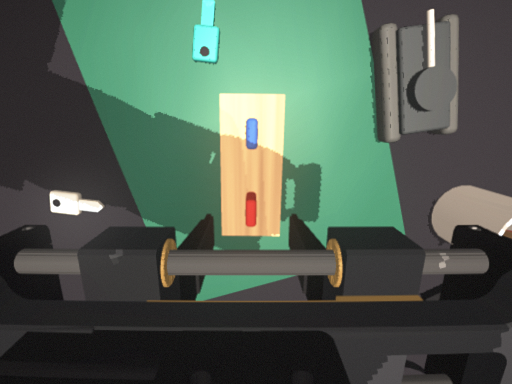

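Wrist view: the red key is at (251,209), right on the jaws' centre line. The blue key is at (252,132), and both line up with the stand, so the yaw is good.

```bash
python3 -c "
from h import *
m=camera_model('wrist'); u=np.array([np.cos(-1.877),np.sin(-1.877),0])
a=plane(m,(250.7,226.8),79); b=plane(m,(250.7,191.5),45)
print(a-13*u,b+13*u, a-b)
p=(a-13*u+b+13*u)/2
c=plane(m,(252,132),62);print('blue',c, np.arctan2(*(p-c)[1::-1]))
go([p[0],p[1],239.5],-0.306); print(state()['eef_pos'])
"
```

```text
[ 505.56609104 -338.59101945   79.        ] [ 504.89133112 -339.99706128   45.        ] [ -7.16270809 -23.38456315  34.        ]
blue [ 527.21393011 -271.65510304   62.        ] -1.8850625165220203
[0.01 0.87 9.01] [-0.02  0.02  0.46]
[ 507.74671117 -330.9848339   329.63819217]
```

{"method": "arm_command", "body": {"steps": [[0,0.9,2,0,0,0.5],[0,0.9,4.5,0,0,0.5],[0,0.9,7,0,0,0.5],[0,0.9,8.5,0,0,0.5],[0,0.9,9.0,0,0,0.5],[0,0.9,9.0,0,0,0.5],[0,0.9,9.0,0,0,0.5]]}}

```text
t: 5.67
eef_pos: [505.2, -340.3, 240.4]
tcp_rot: [3.141, -0.001, -0.307]
ft_force: [0.3, -0.1, -0.3]
opening: 0.525
```

{"method": "arm_command", "body": {"steps": [[0,0,0,0,0,0],[0,0,0,0,0,0],[0,0,0,0,0,0],[0,0,0,0,0,0],[0,0,0,0,0,0],[0,0,0,0,0,0],[0,0,0,0,0,0],[0,0,0,0,0,0]], "jaw": 0}}

```text
t: 6.33
eef_pos: [504.6, -341.1, 239.7]
tcp_rot: [-3.142, -0.0, -0.308]
ft_force: [0.2, 0.6, 0.9]
opening: 0.103
```

```bash
python3 -c "
from h import *
s=state();print(s['eef_pos'],s['tcp_rot'],s['ft_force'],s['moment'],s['opening']*95.1)
"
```

```text
[ 504.6103033  -341.07525057  239.69630329] [-3.14153048e+00 -6.36165031e-05 -3.08073206e-01] [0.21465311 0.6343229  0.91118812] [-0.1210928   0.11120449  0.03978583] 9.784074850057497
```

{"method": "arm_command", "body": {"steps": [[0,0,-1.5,0,0,0],[0,0,-3.5,0,0,0],[0,0,-6,0,0,0],[0,0,-9,0,0,0],[0,0,-9,0,0,0],[0,0,-9,0,0,0]]}}

```text
t: 6.83
eef_pos: [504.6, -341.0, 330.9]
tcp_rot: [3.141, -0.003, -0.308]
ft_force: [0.3, 0.1, -1.1]
opening: 0.107
```

```bash
python3 -c "
from h import *
s=state();m=camera_model('wrist');im=read_camera('wrist');cv2.imwrite('pics/wrist2.png',im[...,::-1])
c,st,k=blob(im,(0,140,40),(8,255,255),(200,180,300,300));print(s['eef_pos'],s['ft_force'],s['opening'],c,st)
z=s['eef_pos'][2]-194.7
A=R.from_euler('xyz',s['tcp_rot'])
for v,h in((st[1]+st[3],z+34),(st[1],z)): print((A.inv().apply(plane(m,(c[0],v-.3),h)-s['eef_pos'])).round(2))
go([541.3,130.1,330],-0.160)
"
```

```text
[ 504.61474269 -341.03713314  330.88819237] [ 0.33309103  0.07123199 -1.14212485] 0.10662931891608125 [250.94277539 230.62088698] [242 210  19  40 699]
[  0.26  -0.43 160.7 ]
[  0.28 -13.24 194.69]
[-10.77 -46.    -0.05] [ 0.   -0.02 -8.48]
```

View pics/wrist2.png

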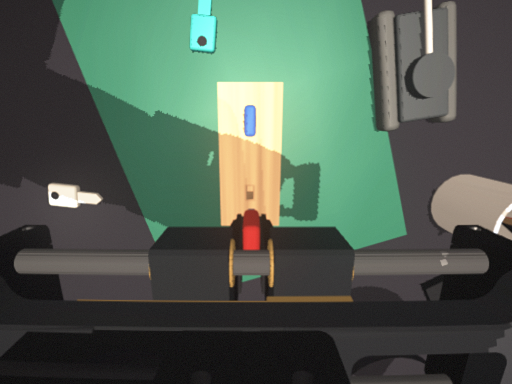

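The key is held, head at (251,230), and the blue key is still in place. Next I go above the switch.

{"method": "arm_command", "body": {"steps": [[-5.4,-23,-1,0,0,-4.2],[-5.4,-23,-1,0,0,-4.2],[-5.4,-23,-1,0,0,-4.2],[-5.4,-23,-1,0,0,-4.2],[-5.4,-23,-1,0,0,-4.2],[-10.8,-46,0,0,0,-8.5],[-10.8,-46,0,0,0,-8.5],[-10.8,-46,0,0,0,-8.5],[-10.8,-46,0,0,0,-8.5],[-10.8,-46,0,0,0,-8.5],[-10.8,-46,0,0,0,-8.5],[-10.8,-46,0,0,0,-8.5]]}}

```text
t: 7.88
eef_pos: [540.7, 134.3, 328.0]
tcp_rot: [-3.142, 0.002, -0.157]
ft_force: [-0.8, -0.6, -0.8]
opening: 0.106
```

{"method": "arm_command", "body": {"steps": [[0,0,0,0,0,0],[0,0,0,0,0,0],[0,0,0,0,0,0],[0,0,0,0,0,0]]}}

```text
t: 8.22
eef_pos: [541.2, 128.9, 329.2]
tcp_rot: [3.141, 0.001, -0.161]
ft_force: [-0.0, -0.1, -0.5]
opening: 0.103
```

```bash
python3 -c "
from h import *
s=state();m=camera_model('wrist');im=read_camera('wrist');cv2.imwrite('pics/wrist3raw.png',im[...,::-1])
print(s['eef_pos'],s['tcp_rot'],proj(m,[[541.3,130.1,60]]))
c,st,k=blob(im,(0,140,40),(8,255,255),(200,180,300,300));print(c,st)
cv2.imwrite('pics/wrist3.png',cv2.resize(im[120:270,150:350],None,fx=4,fy=4,interpolation=2)[...,::-1])"
```

```text
[541.18865737 128.89075143 329.17128265] [ 3.14132964e+00  8.87018570e-04 -1.61055312e-01] [[250.69115002 197.56084361]]
[250.90740741 230.44301994] [242 210  19  40 702]
```

View pics/wrist3.png

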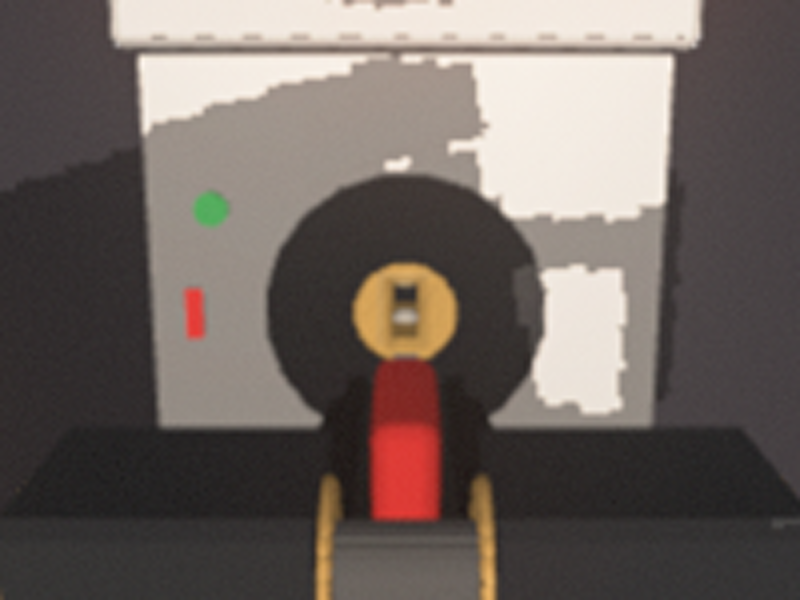

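Crop: brass disc centre at about (406,312), which is raw (251.2,197.7). The slot is at (405,309) with its long side vertical, in line with the key. The key's near face runs from row 360 to 423.

```bash
python3 -c "
from h import *
s=state();m=camera_model('wrist');A=R.from_euler('xyz',s['tcp_rot']);T=s['eef_pos']
f=lambda uv,z:A.inv().apply(plane(m,uv,z)-T).round(2)
print('slot',f((251.0,197.4),60))
print('key near bottom',f((251,209.6),T[2]-194.7),'near top',f((251,225.3),T[2]-160.7))
"
```

```text
slot [  0.43  -1.4  269.34]
key near bottom [  0.38 -13.24 194.7 ] near top [  0.36 -15.09 160.7 ]
```

Key and slot agree within 1 mm, so I lower it in place.

{"method": "arm_command", "body": {"steps": [[0,0,2,0,0,0],[0,0,3.5,0,0,0],[0,0,4.4,0,0,0],[0,0,4.6,0,0,0],[0,0,4.8,0,0,0],[0,0,5.0,0,0,0],[0,0,5.2,0,0,0],[0,0,5.2,0,0,0]]}}

```text
t: 8.93
eef_pos: [541.2, 130.0, 277.9]
tcp_rot: [-3.141, -0.0, -0.16]
ft_force: [1.6, -0.6, -0.9]
opening: 0.103
```

{"method": "arm_command", "body": {"steps": [[0,0,0.2,0,0,0],[0,0,0.4,0,0,0],[0,0,0.6,0,0,0],[0,0,0.8,0,0,0],[0,0,0.8,0,0,0]]}}

```text
t: 9.35
eef_pos: [541.2, 129.6, 270.1]
tcp_rot: [3.141, -0.001, -0.159]
ft_force: [-0.9, -6.8, 3.7]
opening: 0.104
```

{"method": "arm_command", "body": {"steps": [[0,0.03,0.2,0,0,1],[0,-0.03,0.4,0,0,-1],[0,0.03,0.6,0,0,1],[0,-0.03,0.8,0,0,-1],[0,0,0.8,0,0,0]]}}

```text
t: 9.77
eef_pos: [541.2, 129.5, 261.6]
tcp_rot: [3.141, -0.0, -0.157]
ft_force: [-0.3, -4.4, -3.6]
opening: 0.102
```

{"method": "arm_command", "body": {"steps": [[0,0.03,0.2,0,0,1],[0,-0.03,0.4,0,0,-1],[0,0.03,0.6,0,0,1],[0,-0.03,0.7,0,0,-1],[0,0,0.75,0,0,0],[0,0,0.75,0,0,0]]}}

```text
t: 10.27
eef_pos: [541.3, 129.5, 254.9]
tcp_rot: [3.141, -0.001, -0.16]
ft_force: [-0.5, -8.1, 8.5]
opening: 0.102
```

{"method": "arm_command", "body": {"steps": [[0,0,0.1,0,0,1],[0,0,0.15,0,0,-1],[0,0,0.15,0,0,0],[0,0,0.15,0,0,0]]}}

```text
t: 10.6
eef_pos: [541.4, 129.5, 254.4]
tcp_rot: [3.141, -0.002, -0.16]
ft_force: [-4.6, -8.3, 21.3]
opening: 0.103
```

```bash
python3 -c "
from h import *
s=state();m=camera_model('wrist');im=read_camera('wrist');cv2.imwrite('pics/w4.png',cv2.resize(im[120:270,150:350],None,fx=3,fy=3,interpolation=2)[...,::-1])
c,st,k=blob(im,(0,140,40),(8,255,255),(200,180,300,300));print(s['eef_pos'],s['ft_force'],s['moment'],c,st)
sc=read_camera('scene')
cv2.imwrite('pics/s4.png',cv2.resize(sc[140:230,250:370],None,fx=5,fy=5,interpolation=2)[...,::-1])"
```

```text
[541.35570244 129.47048093 254.4183064 ] [-4.57354487 -8.30545174 21.32875557] [-1.84132788  0.92686527  0.02285215] [250.98579545 230.48295455] [242 209  19  41 704]
```

View pics/s4.png

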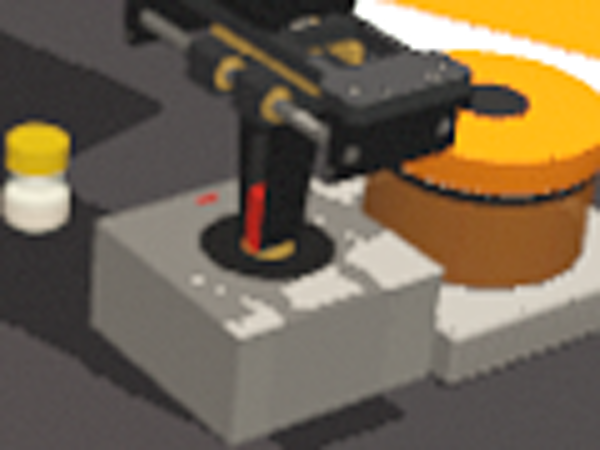

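The shoulder is on the brass at crop (265,248). TCP z is 254.4, matching 60+194.7, with 21 N pressing and no slip in the grip. Now I turn it clockwise about the key's axis.

{"method": "arm_command", "body": {"steps": [[-0.01,0,-0.05,0,0,7],[-0.02,0,-0.05,0,0,14],[-0.04,0,-0.05,0,0,21],[-0.05,-0.01,-0.05,0,0,28],[-0.06,-0.02,-0.05,0,0,35],[-0.07,-0.03,-0.05,0,0,42],[-0.07,-0.03,-0.05,0,0,42]]}}

```text
t: 11.28
eef_pos: [540.8, 129.5, 254.5]
tcp_rot: [-3.141, -0.002, -0.9]
ft_force: [-2.3, -13.1, 15.1]
opening: 0.105
```

```bash
python3 -c "
from h import *
s=state();print(s['eef_pos'],s['tcp_rot'],s['ft_force'],s['moment'],s['opening'],s['joints'][5])"
```

```text
[540.76988578 129.51146318 254.46572269] [-3.14117004e+00 -2.23297203e-03 -8.99917202e-01] [ -2.34805818 -13.14459588  15.05976085] [-2.69408546  0.59059415  0.00659081] 0.10503254969703772 1.0185276702887998
```

{"method": "arm_command", "body": {"steps": [[0.02,0.02,0,0,0,7],[0.02,0.03,0,0,0,14],[0.01,0.02,0,0,0,21],[0,0.02,0,0,0,28],[-0.01,0.01,0,0,0,35],[-0.02,0,0,0,0,42],[-0.03,0,0,0,0,48],[-0.03,0,0,0,0,48]]}}

```text
t: 11.95
eef_pos: [540.3, 129.8, 254.4]
tcp_rot: [-3.141, -0.001, -1.737]
ft_force: [-5.0, -11.8, 16.2]
opening: 0.103
```

```bash
python3 -c "
from h import *
s=state();print(s['eef_pos'],s['tcp_rot'],s['ft_force'],s['moment'],s['opening'],s['joints'][5])"
```

```text
[540.33796477 129.79737277 254.44868666] [-3.14059136e+00 -1.32926454e-03 -1.73654217e+00] [ -4.99298024 -11.80589268  16.17413978] [-2.51701644  0.97807478  0.06031719] 0.10295496218127352 1.8555894047048707
```

{"method": "arm_command", "body": {"steps": [[0,0,0,0,0,3],[0,0,0,0,0,6],[0,0,0,0,0,9],[0,0,0,0,0,9]]}}

```text
t: 12.28
eef_pos: [540.3, 130.3, 254.5]
tcp_rot: [-3.14, -0.0, -1.89]
ft_force: [-4.9, -7.0, 16.1]
opening: 0.107
```

```bash
python3 -c "
from h import *
s=state();print(s['eef_pos'],s['tcp_rot'],s['ft_force'],s['moment'],s['opening'],s['joints'][5])"
```

```text
[540.33617701 130.31776746 254.47217662] [-3.14036949e+00 -1.36463392e-04 -1.89039719e+00] [-4.8794639  -6.99930229 16.09621586] [-1.31469663  1.01042192  0.07326881] 0.1067469015870031 2.009109496613114
```

{"method": "arm_command", "body": {"steps": [[0,0,0,0,0,3],[0,0,0,0,0,5],[0,0,0,0,0,5],[0,0,0,0,0,5]]}}

```text
t: 12.62
eef_pos: [540.3, 130.4, 254.5]
tcp_rot: [-3.14, -0.0, -1.974]
ft_force: [-4.6, -6.1, 16.5]
opening: 0.103
```

```bash
python3 -c "
from h import *
s=state();print(s['eef_pos'],s['tcp_rot'],s['ft_force'],s['moment'],s['opening'],s['joints'][5])
sc=read_camera('scene');sd=read_camera('side');w=read_camera('wrist')
a=cv2.resize(sc[150:220,270:340],(400,400),interpolation=2);b=cv2.resize(w[150:270,190:310],(400,400),interpolation=2)
cv2.imwrite('pics/f.png',np.hstack([a,b])[...,::-1])"
```

```text
[540.27582488 130.40849336 254.49697   ] [-3.14040518e+00 -1.80819939e-04 -1.97404650e+00] [-4.57723676 -6.09584861 16.49766477] [-1.21742876  1.11483447  0.26052066] 0.10333285151230637 2.09308287267067
```

View pics/f.png

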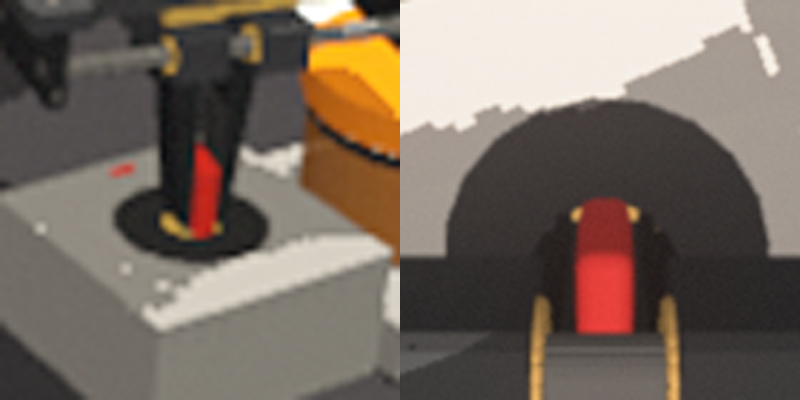

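The turning moment jumped from 0.07 to 0.26 N m over the last 5°, so the switch is at its stop. Both views show the red key gripped, square between the pads, with its shoulder on the brass. The pressing force is 16 N. I'm handing in.

```bash
python3 -c "
from h import *
from cell import job_done
s=state();print(s['t'],s['eef_pos'],s['ft_force'],s['moment'],s['opening']);job_done()"
```

```text
12.7667 [540.27898616 130.40883261 254.45899246] [-4.39107575 -5.30447636 17.40204419] [-1.21614142  1.0149288   0.24794189] 0.10210499660238789
the job is handed in; nothing more can be done
```

The curing box job is done and handed in at 12.8 s. I pressed the lid home first, then pushed the red key fully into the switch and turned it clockwise to its stop. The key is still gripped and held turned.

- **Lid:** the fingertips stopped at 105.1 mm, where the force rose to 32 N with no further travel. A side view afterwards showed no white band.
- **Key depth:** the hand ended at 254.5 mm, where a seated shoulder predicts 254.7 mm. It still presses with about 17 N, and the pictures show the shoulder on the brass.
- **Turn:** the hand turned about 1.81 rad. The turning moment rose sharply to 0.25 N m over the last 5°, well above the spring's 0.06 N m, and it held until hand-in. The hand turned about 0.2 rad more than the 1.6 rad stop; the slot's play accounts for 0.1–0.15 rad of that, and I put the rest down to give in the grip.
- **Checks that disagreed:** the two estimates of where the key sat along the grip differed by about 2 mm. I used the mean, and the key went in cleanly. A side load of 5–13 N remained during the turn.
- **Other items:** the blue key was still in its slot after I lifted the red one. I did not take a last overall picture of the pots, glue, tank and screwdriver, but no move went near them.

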